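# Free a used-up label roll from a twin unwinder whose chuck screw may be left-handed

## Robot

A 6-joint arm with a two-finger parallel gripper is mounted at the origin on a cart in front of the work surface, level with it; the furniture and walls round the work are solid. World frame = base frame: x ahead of the robot, y to its left, z up, the work surface at z = 0. Lengths are in m, angles in rad, forces in N, time in s.
With the tool pointing down it reaches from about 0.3 to 0.825 m from the base axis. Payload 5.4 kg.
Tool frame: the origin (TCP) lies at the very end of the fingers, on their centre line; the grasp point (between the pads) lies 19 mm behind it; z points along the fingers, y is the line along which they close (so a half turn about z gives the same grasp; the last joint's range is limited). The gripper opens to 92 mm and grips with 3 to 60 N. Pads are 20 mm wide; open, the fingers measure 128 mm over their backs; the gripper's body (75 mm by 189 mm) begins 69 mm behind the grasp point.
Start: joints at [1.035, 0.158, 1.597, -0, 1.386, -0.21], TCP at [0.184, 0.545, 0.215] pointing down, gripper open.
Joint ranges: [-2.91, 2.91], [-0.94, 2.29], [0.18, 2.7], [-1.29, 4.43], [0.17, 2.64], [-3, 3]. Speed limits (rad/s): [2.57, 2.57, 3.14, 3.14, 3.14, 3.14].

## Interface

Orientations are given as a unit quaternion [x, y, z, w].
In Python, from bench import sense, snapshot, get_calibration, job_done, recognise gives the robot as it stands.
- The arm moves only by the shell command python3 -m handwheel 'ROWS' [FORCE]. ROWS is JSON, a list of rows, each an object of numbers: "grip": the closure, from 0 (fully open) to 1 (shut); "tx", "ty", "tz": the shift along the tool's x, y, z in m; "yaw": the turn about the tool's z in degrees. A call has 1 to 8 rows; each row shifts and turns the commanded pose from where the row before left it, along the tool's axes as they then stand; what a row does not reach is not made up. A row lasts 1/12 s, in which the tool goes at most 41.7 mm and 7.16 degrees, less where a joint would pass 70% of its speed; a pose out of reach is approached as far as the arm can. A call with a gripper value outside its range is refused whole. The fingers move at their own pace and stop on an object; FORCE is the grip in N (left out, the last holds). Time passes only in rows, so rows that do not move let the fingers close. It gives the time, the measured TCP pose, the force, the opening and the grip force at its end, in the units of the state.
- sense(): the state, without advancing time (a new reading comes with each control period).
- snapshot(name): name is "scene" or "side" or "wrist"; returns (picture, depth): 384x512x3 uint8, red, green, blue; 384x512 float32, m along the optical axis (not along the pixel's ray), 0 where there is no reading.
- get_calibration(name): a dict with "K" (3x3 intrinsics, pixels), "eye" and "attitude" of the camera in the world. Camera axes: x right, y up, looking along -z (the intrinsics and any distortion apply to the point x, -y, -z); pixel columns grow to the right and rows downward; lengths in m; the calibration is good to about 2 mm. A picture is of the moment at which its call begins: read the wrist's pose just before it. get_calibration takes no time and is no camera call; for the wrist camera it gives the pose at the moment of the call.
- job_done(): hands the job in; it is judged then, once.
Trained networks look in the newest picture that a camera, given by its name, has taken for a name from the list of things; names that differ only in an ending like _2 or _b are one class to them, and where a whole thing is asked for, a point or a joint stands for the part that bears it (a point fixed in the world has none). Each returns a list of dicts, best first, with "p" (0 to 1); they miss things now and then, are a little off and sometimes report something else, mostly with a low value. They report only what shows in the picture. A call takes as long as a camera call. They do not tell look-alikes from the thing itself.
- recognise(label, camera): "uv" ([column, row] in pixels, amid what is visible of it).
The state is a dict: "time_s": time; "joint_pos": joint angles; "qd": joint speeds; "joint_torque": joint torques, N m; "position": TCP position; "eef_rot": TCP orientation; "wrist_force": force on the tool from outside, world axes, zero at the start; "torque": the same for the moment, N m; "grip_width": finger opening in m; "grip_force": force on a finger pad.
Only numpy, scipy, OpenCV 4.12 (cv2) and the standard library are available. Lean on these libraries where they do the work, as an engineer would, in place of code of your own. Each camera call takes 0.05 s, during which the arm holds its last target. There are 200 camera calls.

## Task

The small, nearly used-up label roll on the twin unwinder has to come off. The two spindles unwind opposite ways, so one chuck knob has an ordinary thread and the other a left-hand one, and nothing shows which: try the knob of the small roll's chuck gently one way and then the other, easing off as soon as it binds so that the braked spindle is not wrenched round, and unscrew it a good third to half a turn the way it gives. Then lift the small roll straight off over the knob and stand it upright in the open brown tray; leave the big roll clamped and the other things on the bench where they are.

Things in the scene. Friction and masses are not known exactly. Their poses are not given: they have to be found in the camera images.
- unwinder: twin label unwinder, fixed: grey plate 125 (x) x 270 (y) x 12 mm, origin at the centre of its underside, with two round flanges (90 mm diameter, tops 20 mm above the bench) at y -75 and +75 mm. Each carries an expanding core chuck with a black wing knob. Two white guide rollers, 65 mm tall, stand at its front edge (x -50, y -18 and +18 mm).
- chuck_a (a point): centre of the flange top under the one core chuck, on the spindle axis, 20 mm above the bench; the underside of a roll clamped here rests at this height. Chuck = three steel jaws pressing outward inside the roll's core, worked by the wing knob on top.
- chuck_b (a point): centre of the flange top under the other core chuck, on the spindle axis, 20 mm above the bench; the underside of a roll clamped here rests at this height. Chuck = three steel jaws pressing outward inside the roll's core, worked by the wing knob on top.
- grip_a (a point): middle of the wing knob of chuck_a, on the spindle axis, 92 mm above the bench when tight. Its upright bar is 34 mm long (this point's x axis), 12 mm thick (y axis) and 24 mm tall (12 mm up and down from here), on a round foot of 30 mm diameter. Below the bar are 10 mm of height beside the foot down to the roll's top face.
- grip_b (a point): middle of the wing knob of chuck_b, on the spindle axis, 92 mm above the bench when tight. Its upright bar is 34 mm long (this point's x axis), 12 mm thick (y axis) and 24 mm tall (12 mm up and down from here), on a round foot of 30 mm diameter. Below the bar are 10 mm of height beside the foot down to the roll's top face.
- spindle_a (a joint): spindle of chuck_a with its flange, jaws, knob and roll (rad, 0 at the start, positive anticlockwise from above). Its brake holds it: it moves only if the knob is turned tight against its stop with over about 0.3 N m. (On a hand that has stopped moving, the torques of knob and brake read about half of this or less.)
- spindle_b (a joint): spindle of chuck_b with its flange, jaws, knob and roll (rad, 0 at the start, positive anticlockwise from above). Its brake holds it: it moves only if the knob is turned tight against its stop with over about 0.3 N m. (On a hand that has stopped moving, the torques of knob and brake read about half of this or less.)
- knob_a (a joint): wing knob of chuck_a (rad), counted alike for either thread: 0 = tight against its stop (starts at 0 to 0.1), positive = unscrewed; stop at 4.2. Which way round unscrews is not known. It turns against an even drag of about 0.08 N m. Jaws slack from 0.4, over 2 mm clear of the core at 1.9. The knob rises 1.5 mm per rad and stays on its spindle.
- knob_b (a joint): wing knob of chuck_b, which has the opposite thread hand to knob_a; otherwise the same in every way (0 = tight, positive = unscrewed, same drag, jaw travel and stops)
- spent_roll: the small, nearly used-up label roll: paper on a cardboard core, 58 mm outside diameter, 40 mm bore, 50 mm tall, about 60 g. Origin: centre of its underside, z up its axis. Starts clamped on either chuck; the knob stands 34 to 41 mm above its top face and passes through the bore. Once slack it slides straight up with 2 to 3 mm of play; grip it across the outside.
- full_roll: the big label roll on the other chuck: outer diameter 96 mm, bore 40 mm, 50 mm tall, about 300 g. Origin: centre of its underside. It stays clamped.
- scrap_tray: open brown cardboard tray for scrap, fixed: 170 (x) x 150 (y) x 45 mm outside, walls and floor 4 mm. Origin: centre of its underside.
- stamp: bystander: rubber stamp with a turned wooden handle, 26 x 50 x 74 mm, behind the unwinder
- ink_tin: bystander: flat blue ink pad tin, 73 x 113 x 15 mm, behind the unwinder
- cutter: bystander: yellow box cutter, 156 mm long, lying behind the gap between unwinder and tray
- felt_pen: bystander: white felt pen with a black cap, 135 mm long, lying to the left of the unwinder
Things that resemble listed ones, but are neither listed nor needed, are in the scene too. There is more than one size of the full_roll; the one meant has the size given above.

How it is judged:
By the outcome, as a careful person would: the job done as asked, in the order asked, and still so for the second after the job is handed in, with the robot touching nothing.
It also fails if it takes over 72 s, if anything falls off the work surface, if the arm or the gripper's body presses on something with over 40 N, if the wrist force passes 120 N, or if a joint passes its speed limit or range.

## Working session

There is one attempt and no reset: what is moved stays moved. The work goes in short steps, Python scripts to look and compute and a shell command to move; the robot and the scene stay as the last step left them, time stands still between calls to the robot, and variables do not carry over. Pictures are saved under pics/ and viewed, at most 10 in all, crops included, and the job is handed in when it is done.

```bash
mkdir -p pics; ls; cat > h.py <<'E'
import numpy as np,cv2
from scipy.spatial.transform import Rotation as R
from bench import sense,snapshot,get_calibration,recognise
def rot(c):
    a=np.array(c["attitude"],float)
    return a if a.shape==(3,3) else R.from_quat(a).as_matrix()
def cloud(name):
    c=get_calibration(name);im,d=snapshot(name)
    K=np.array(c["K"]);v,u=np.mgrid[:384,:512]
    x=(u-K[0,2])/K[0,0]*d;y=(v-K[1,2])/K[1,1]*d
    P=np.stack([x,-y,-d],-1)@rot(c).T+np.array(c["eye"])
    P[d==0]=np.nan
    return im,P
def save(im,n): cv2.imwrite("pics/"+n,im[...,::-1])
E
python3 - <<'E'
from h import *
print(sense()); c=get_calibration("scene");print(c)
for n in ("scene","side"):
    im,P=cloud(n);save(im,n+"0.png");np.save(n+"P.npy",P);np.save(n+"I.npy",im)
    for l in ("spent_roll","full_roll","grip_a","scrap_tray","unwinder"):
        for r in recognise(l,n)[:4]:
            u,v=[int(round(x)) for x in r["uv"]]
            print(n,l,round(r["p"],2),u,v,np.round(P[min(v,383),min(u,511)],3))
E
```

```text
pics
{'time_s': 0.0, 'joint_pos': array([ 1.03489607e+00,  1.59037970e-01,  1.59821201e+00, -1.96525238e-05,
        1.38618735e+00, -2.10099331e-01]), 'qd': array([-0.0007914 ,  0.00117797,  0.00075538, -0.0004831 ,  0.00058302,
       -0.00075576]), 'joint_torque': array([-6.36618643e-05, -3.85587144e+01, -3.22101510e+01,  7.00107543e-02,
        3.82680714e-02, -1.72480427e-04]), 'position': array([0.18374238, 0.54420066, 0.21363527]), 'eef_rot': array([ 1.62179092e-01,  9.86760909e-01, -8.62436842e-04, -3.27116557e-04]), 'wrist_force': array([-0.6551696 , -0.32271942,  0.38856934]), 'torque': array([ 0.00656336, -0.03060732,  0.02892472]), 'grip_force': 0.0, 'grip_width': 0.09186579245229383}
{'K': array([[418.16657019,   0.        , 250.90008249],
       [  0.        , 418.16657019, 192.30755161],
       [  0.        ,   0.        ,   1.        ]]), 'eye': array([-0.17598476, -0.86716879,  0.93579037]), 'attitude': array([ 0.43168285, -0.15723045, -0.30356852,  0.83473029])}
scene spent_roll 0.7 241 207 [0.539 0.038 0.057]
scene full_roll 0.98 151 184 [0.365 0.353 0.065]
scene f
[... 206 characters left out ...]
 194 [0.559 0.051 0.096]
scene scrap_tray 0.55 308 278 [ 0.517 -0.308  0.003]
scene unwinder 0.63 227 210 [0.529 0.108 0.008]
scene unwinder 0.52 317 228 [ 0.704 -0.171  0.008]
scene unwinder 0.51 184 181 [0.508 0.361 0.014]
side spent_roll 0.88 258 210 [0.568 0.088 0.071]
side full_roll 0.92 228 281 [0.653 0.333 0.013]
side full_roll 0.78 270 245 [0.537 0.255 0.07 ]
side full_roll 0.76 328 283 [0.399 0.409 0.073]
side grip_a 0.56 271 231 [0.533 0.211 0.084]
side grip_a 0.49 261 199 [0.558 0.067 0.097]
side grip_a 0.44 182 227 [0.807 0.092 0.015]
side scrap_tray 0.66 276 160 [ 0.494 -0.335  0.008]
side scrap_tray 0.51 266 230 [0.547 0.222 0.097]
side unwinder 0.97 262 231 [0.558 0.192 0.07 ]
```

View pics/scene0.png

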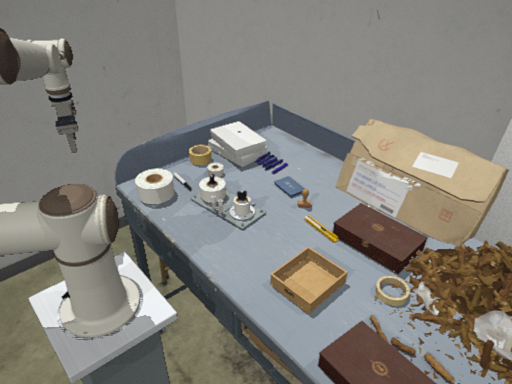

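View pics/side0.png

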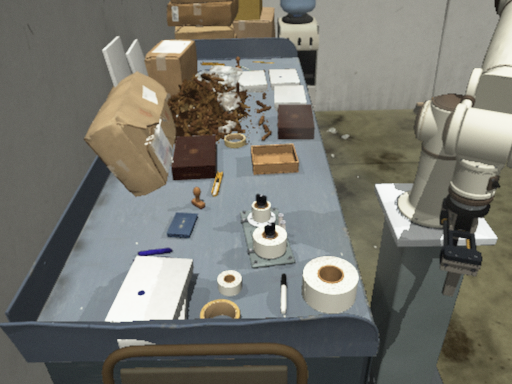

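The unwinder is centred near (225,205) in the scene view. The small roll sits on the right chuck at (241,207), and the big clamped roll on the left chuck at (212,187). The loose rolls at (155,185), (215,170) and (200,153) are look-alikes without a chuck. The roll meant is the one at (241,207), because it is the narrow one carrying a knob on the unwinder. I'll confirm this with an enlarged crop and fit positions.

```bash
python3 - <<'E'
from h import *
im=np.load("sceneI.npy");cv2.imwrite("pics/crop.png",cv2.resize(im[165:235,180:280],None,fx=7,fy=7,interpolation=cv2.INTER_CUBIC)[...,::-1])
for n in("scene","side"):
    P=np.load(n+"P.npy");I=np.load(n+"I.npy")
    for c in((.55,.05),(.53,.2)):
        m=(np.hypot(P[...,0]-c[0],P[...,1]-c[1])<.06)&(P[...,2]>.082)
        q=P[m];print(n,c,len(q),q.mean(0).round(3),q.min(0).round(3),q.max(0).round(3))
    m=(P[...,2]>.006)&(P[...,2]<.016)&(P[...,0]>.4)&(P[...,0]<.7)&(P[...,1]>-.08)&(P[...,1]<.31)
    cv2.imwrite
    print("plate",cv2.minAreaRect(P[m][:,:2].astype(np.float32)))
    m=(P[...,2]>.036)&(P[...,2]<.05)&(P[...,0]>.35)&(P[...,0]<.63)&(P[...,1]>-.5)&(P[...,1]<-.1)
    print("tray",m.sum(),cv2.minAreaRect(P[m][:,:2].astype(np.float32)))
s=sense();print(R.from_quat(s["eef_rot"]).as_matrix().round(3))
c=get_calibration("wrist");print(c["eye"],rot(c).round(2))
E
```

```text
scene (0.55, 0.05) 62 [0.556 0.057 0.094] [0.541 0.046 0.082] [0.573 0.067 0.105]
scene (0.53, 0.2) 39 [0.532 0.203 0.096] [0.52  0.19  0.082] [0.548 0.216 0.104]
plate ((0.5321618318557739, 0.16291648149490356), (0.1535727083683014, 0.349259614944458), 17.416536331176758)
tray 503 ((0.5026412606239319, -0.3180382251739502), (0.17492461204528809, 0.1536906659603119), 3.275000810623169)
side (0.55, 0.05) 97 [0.561 0.063 0.096] [0.546 0.042 0.082] [0.577 0.077 0.112]
side (0.53, 0.2) 110 [0.538 0.213 0.097] [0.524 0.197 0.082] [0.553 0.225 0.11 ]
plate ((0.549109935760498, 0.11443129926919937), (0.3889901638031006, 0.2981168329715729), 89.59510803222656)
tray 325 ((0.5050755143165588, -0.3208569884300232), (0.17093408107757568, 0.16377712786197662), 3.6098265647888184)
[[-0.947  0.32   0.   ]
 [ 0.32   0.947  0.   ]
 [-0.     0.    -1.   ]]
[0.11083322 0.57003737 0.3845932 ] [[ 0.32 -0.91 -0.26]
 [ 0.95  0.31  0.09]
 [-0.   -0.27  0.96]]
```

View pics/crop.png

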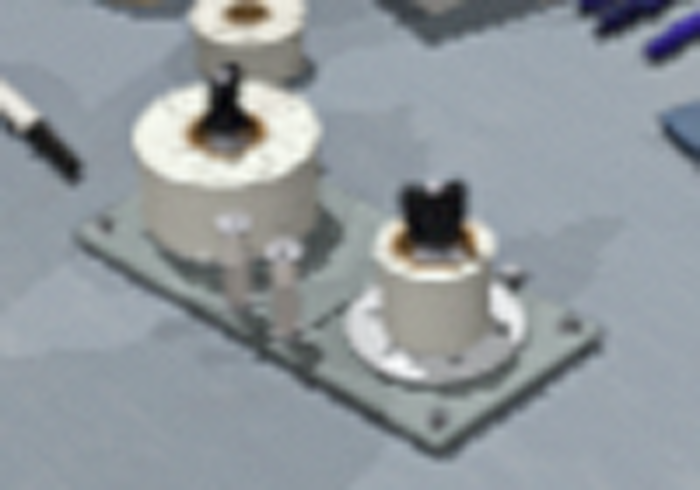

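The crop confirms it: the narrow roll at the lower right of the plate, at about (435,290) in the crop, sits on a flange with a black wing knob, and its neighbour is the big roll with its own knob. I'll move above the small roll.

```bash
python3 -m handwheel '[{"tx":-0.032,"ty":-0.021},{"tx":-0.032,"ty":-0.021},{"tx":-0.032,"ty":-0.021},{"tx":-0.032,"ty":-0.021},{"tx":-0.032,"ty":-0.021},{"tx":-0.032,"ty":-0.021},{"tx":-0.032,"ty":-0.021},{"tx":-0.032,"ty":-0.021}]' 10
python3 -m handwheel '[{"tx":-0.032,"ty":-0.021},{"tx":-0.032,"ty":-0.021},{"tx":-0.032,"ty":-0.021},{"tx":-0.032,"ty":-0.021},{"tx":-0.032,"ty":-0.021},{"tx":-0.032,"ty":-0.021},{"tx":-0.032,"ty":-0.021},{}]'
cat > look.py <<'E'
from h import *
import sys
im,P=cloud("wrist");save(im,sys.argv[1])
s=sense();T=R.from_quat(s["eef_rot"]).as_matrix();p=s["position"];print("tcp",p.round(4),T[:,:2].round(3).tolist())
Q=P[(np.hypot(P[...,0]-.558,P[...,1]-.06)<.05)]
k=Q[(Q[:,2]>.088)&(Q[:,2]<.125)]
t=Q[(Q[:,2]>.095)&(Q[:,2]<.125)]
print("knob",len(k),k.mean(0),"top z",np.percentile(k[:,2],[5,50,95]))
c=cv2.minAreaRect((t[:,:2]*1000).astype(np.float32));print("bar rect mm",c)
b=cv2.boxPoints(c);e=[b[1]-b[0],b[2]-b[1]];e=max(e,key=np.linalg.norm);print("long axis deg",np.degrees(np.arctan2(e[1],e[0])))
r=Q[(Q[:,2]>.062)&(Q[:,2]<.078)]
print("roll ring",len(r),cv2.minEnclosingCircle((r[:,:2]*1000).astype(np.float32)))
c0=np.array(c[0])/1000
print("delta tool xy to knob",((c0-p[:2])@T[:2,:2]).round(4),"tool y dir deg",np.degrees(np.arctan2(T[1,1],T[0,1])))
E
python3 look.py w1.png
```

```text
tcp [0.184  0.5447 0.2146] [[-0.947, 0.32], [0.32, 0.947], [0.0, 0.0]]validation failed for argument at $[0]...
validation failed for argument at $[0]...
look.py:8: RuntimeWarning: Mean of empty slice.
  print("knob",len(k),k.mean(0),"top z",np.percentile(k[:,2],[5,50,95]))
  ret = um.true_divide(
Traceback (most recent call last):
  File "look.py", line 8, in <module>
    print("knob",len(k),k.mean(0),"top z",np.percentile(k[:,2],[5,50,95]))
                                          ~~~~~~~~~~~~~^^^^^^^^^^^^^^^^^^
IndexError: index -1 is out of bounds for axis 0 with size 0
```

View pics/w1.png

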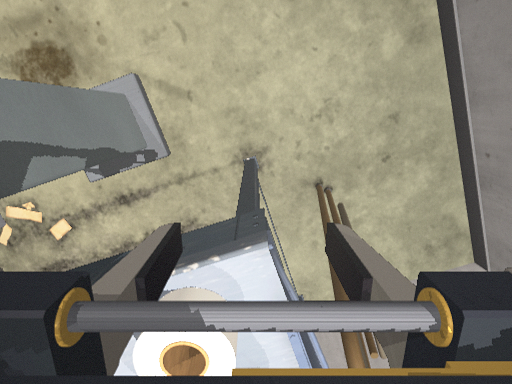

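The move was refused, probably because the rows need every field, so this picture still shows the start pose, with the fingers at the bottom and a loose look-alike roll at (180,355). I'll retry with full rows.

```bash
python3 -m handwheel '[{"grip":0,"tx":-0.032,"ty":-0.021,"tz":0,"yaw":0},{"grip":0,"tx":-0.032,"ty":-0.021,"tz":0,"yaw":0},{"grip":0,"tx":-0.032,"ty":-0.021,"tz":0,"yaw":0},{"grip":0,"tx":-0.032,"ty":-0.021,"tz":0,"yaw":0},{"grip":0,"tx":-0.032,"ty":-0.021,"tz":0,"yaw":0},{"grip":0,"tx":-0.032,"ty":-0.021,"tz":0,"yaw":0},{"grip":0,"tx":-0.032,"ty":-0.021,"tz":0,"yaw":0},{"grip":0,"tx":-0.032,"ty":-0.021,"tz":0,"yaw":0}]' 10
```

```text
time_s: 1.32
position: [0.3737, 0.3021, 0.2149]
eef_rot: [0.162, 0.987, 0.0, 0.0]
wrist_force: [0.9, 0.2, 0.0]
grip_width: 0.0919
grip_force: 0.0
```

```bash
python3 -m handwheel '[{"grip":0,"tx":-0.032,"ty":-0.021,"tz":0,"yaw":0},{"grip":0,"tx":-0.032,"ty":-0.021,"tz":0,"yaw":0},{"grip":0,"tx":-0.032,"ty":-0.021,"tz":0,"yaw":0},{"grip":0,"tx":-0.032,"ty":-0.021,"tz":0,"yaw":0},{"grip":0,"tx":-0.032,"ty":-0.021,"tz":0,"yaw":0},{"grip":0,"tx":-0.032,"ty":-0.021,"tz":0,"yaw":0},{"grip":0,"tx":-0.032,"ty":-0.021,"tz":0,"yaw":0},{"grip":0,"tx":0,"ty":0,"tz":0,"yaw":0}]' 10
python3 look.py w2.png
```

```text
time_s: 1.98
position: [0.5412, 0.0874, 0.2147]
eef_rot: [0.165, 0.986, -0.001, 0.001]
wrist_force: [-0.4, 1.3, 1.4]
grip_width: 0.0919
grip_force: 0.0
tcp [0.5394 0.09   0.2145] [[-0.946, 0.324], [0.324, 0.946], [-0.0, -0.0]]
knob 388 [0.55633358 0.06189629 0.10268748] top z [0.09396956 0.10369053 0.10510993]
bar rect mm ((558.1419677734375, 60.83382034301758), (11.939667701721191, 33.41023254394531), 61.2296142578125)
long axis deg -28.770418
roll ring 1054 ((559.23828125, 60.780555725097656), 29.628986358642578)
delta tool xy to knob [-0.0272 -0.0215] tool y dir deg 71.07500229378164
```

View pics/w2.png

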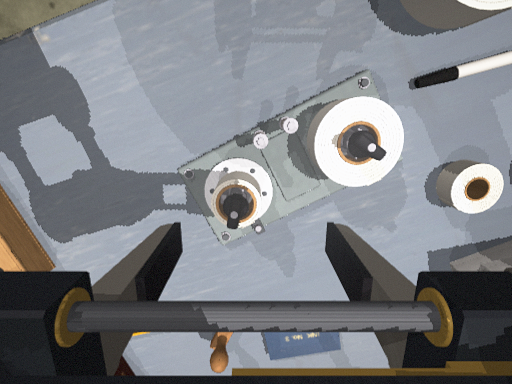

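The wrist view shows chuck with the small roll at (235,200), its knob bar nearly along the image vertical, and the big clamped roll at (358,142). The bar's long axis lies at about -29°, centred at (0.558, 0.061). I'll align over it and descend part-way.

```bash
python3 -m handwheel '[{"grip":0.3,"tx":-0.0136,"ty":-0.0107,"tz":0,"yaw":0},{"grip":0.5,"tx":-0.0136,"ty":-0.0107,"tz":0,"yaw":0},{"grip":0.5,"tx":0,"ty":0,"tz":0.02,"yaw":5},{"grip":0.5,"tx":0,"ty":0,"tz":0.03,"yaw":5},{"grip":0.5,"tx":0,"ty":0,"tz":0.025,"yaw":0},{"grip":0.5,"tx":0,"ty":0,"tz":0.015,"yaw":0},{"grip":0.5,"tx":0,"ty":0,"tz":0,"yaw":0}]' 12
python3 look.py w3.png; python3 -c "
from h import *
s=sense();print(s['joint_pos'].round(3),s['wrist_force'],s['torque'],s['grip_width'])"
```

```text
time_s: 2.62
position: [0.5537, 0.0643, 0.1205]
eef_rot: [0.247, 0.969, -0.001, -0.004]
wrist_force: [-0.6, -0.4, -0.6]
grip_width: 0.0475
grip_force: 0.0
tcp [0.5553 0.0642 0.1229] [[-0.878, 0.479], [0.479, 0.878], [0.004, -0.002]]
knob 993 [0.55502597 0.06282649 0.10582571] top z [0.09542954 0.10394766 0.12388402]
bar rect mm ((559.4663696289062, 62.21156311035156), (69.86610412597656, 33.854026794433594), 61.373008728027344)
long axis deg 61.372974
roll ring 2061 ((559.5814208984375, 60.900146484375), 29.82198715209961)
delta tool xy to knob [-0.0046  0.0003] tool y dir deg 61.37003279642499
[-0.101  0.208  1.729  0.     1.209 -1.172] [-0.40203729  1.1064052   0.00765826] [-0.01261727 -0.01825011 -0.00919258] 0.046221578725279995
```

```bash
python3 -m handwheel '[{"grip":0.5,"tx":-0.005,"ty":-0.0005,"tz":0.005,"yaw":0},{"grip":0.5,"tx":0,"ty":0,"tz":0.018,"yaw":0},{"grip":0.5,"tx":0,"ty":0,"tz":0.015,"yaw":0},{"grip":0.6,"tx":0,"ty":0,"tz":0,"yaw":0},{"grip":1,"tx":0,"ty":0,"tz":0,"yaw":0},{"grip":1,"tx":0,"ty":0,"tz":0,"yaw":0},{"grip":1,"tx":0,"ty":0,"tz":0,"yaw":0},{"grip":1,"tx":0,"ty":0,"tz":0,"yaw":0}]' 12
cat > st.py <<'E'
from h import *
s=sense();T=R.from_quat(s["eef_rot"]).as_matrix()
print(round(s["time_s"],2),s["position"].round(4),"ydeg %.2f"%np.degrees(np.arctan2(T[1,1],T[0,1])),"F",s["wrist_force"].round(1),"M",s["torque"].round(3),"w %.4f f %.1f"%(s["grip_width"],s["grip_force"]),"q6 %.2f"%s["joint_pos"][5],"M tool xyz",(T.T@s["torque"]).round(3),"Ftool",(T.T@s["wrist_force"]).round(1))
E
python3 st.py
```

```text
time_s: 3.33
position: [0.562, 0.0604, 0.0881]
eef_rot: [0.247, 0.969, -0.0, 0.001]
wrist_force: [-4.1, -8.2, 5.3]
grip_width: 0.0147
grip_force: 4.9
3.33 [0.562  0.0604 0.0881] ydeg 61.35 F [-4.1 -8.2  5.3] M [-1.672  0.732 -0.004] w 0.0147 f 4.9 q6 -1.18 M tool xyz [ 1.818 -0.159 -0.   ] Ftool [-0.3 -9.2 -5.3]
```

```bash
python3 -m handwheel '[{"grip":1,"tx":0,"ty":-0.001,"tz":0,"yaw":0},{"grip":1,"tx":0,"ty":0,"tz":0,"yaw":0}]' 12; python3 st.py
```

```text
time_s: 3.5
position: [0.5612, 0.0589, 0.0881]
eef_rot: [0.248, 0.969, -0.001, 0.001]
wrist_force: [-2.6, -4.1, 6.0]
grip_width: 0.0116
grip_force: 12.0
3.5 [0.5612 0.0589 0.0881] ydeg 61.34 F [-2.6 -4.1  6. ] M [-0.804  0.517 -0.035] w 0.0116 f 12.0 q6 -1.18 M tool xyz [0.953 0.068 0.033] Ftool [ 0.3 -4.8 -6. ]
```

```bash
python3 -m handwheel '[{"grip":1,"tx":0,"ty":-0.0006,"tz":-0.001,"yaw":0},{"grip":1,"tx":0,"ty":0,"tz":0,"yaw":0},{"grip":1,"tx":0,"ty":0,"tz":0,"yaw":-2},{"grip":1,"tx":0,"ty":0,"tz":0,"yaw":-2},{"grip":1,"tx":0,"ty":0,"tz":0,"yaw":0}]' 12; python3 st.py
```

```text
time_s: 3.92
position: [0.5611, 0.059, 0.0882]
eef_rot: [0.213, 0.977, -0.0, 0.001]
wrist_force: [1.8, -3.9, 2.5]
grip_width: 0.0118
grip_force: 12.0
3.92 [0.5611 0.059  0.0882] ydeg 65.38 F [ 1.8 -3.9  2.5] M [-0.694 -0.208 -0.056] w 0.0118 f 12.0 q6 -1.25 M tool xyz [ 0.544 -0.479  0.054] Ftool [-3.3 -2.8 -2.5]
```

```bash
python3 -m handwheel '[{"grip":1,"tx":0,"ty":0,"tz":0,"yaw":-1.5},{"grip":1,"tx":0,"ty":0,"tz":0,"yaw":-1.5},{"grip":1,"tx":0,"ty":0,"tz":0,"yaw":0}]' 12; python3 st.py
```

```text
time_s: 4.17
position: [0.5611, 0.0591, 0.0882]
eef_rot: [0.188, 0.982, -0.0, 0.001]
wrist_force: [1.0, -4.5, 2.5]
grip_width: 0.0119
grip_force: 12.0
4.17 [0.5611 0.0591 0.0882] ydeg 68.31 F [ 1.  -4.5  2.5] M [-0.694 -0.244 -0.07 ] w 0.0119 f 12.0 q6 -1.30 M tool xyz [ 0.555 -0.483  0.069] Ftool [-2.6 -3.8 -2.5]
```

```bash
python3 -m handwheel '[{"grip":1,"tx":0,"ty":0,"tz":0,"yaw":-1.5}]' 12 >/dev/null; python3 st.py;  python3 -m handwheel '[{"grip":1,"tx":0,"ty":0,"tz":0,"yaw":0}]' 12 >/dev/null; python3 st.py
```

```text
4.25 [0.5611 0.0591 0.0882] ydeg 69.75 F [ 1.1 -2.7  2.5] M [-0.622 -0.306 -0.06 ] w 0.0117 f 12.0 q6 -1.33 M tool xyz [ 0.477 -0.502  0.059] Ftool [-2.  -2.2 -2.5]
4.33 [0.5611 0.0592 0.0883] ydeg 69.80 F [ 1.5 -4.4  2.7] M [-0.773 -0.384 -0.033] w 0.0120 f 12.0 q6 -1.33 M tool xyz [ 0.593 -0.627  0.031] Ftool [-2.9 -3.6 -2.6]
```

```bash
python3 -m handwheel '[{"grip":1,"tx":-0.0006,"ty":-0.0008,"tz":0,"yaw":-3},{"grip":1,"tx":0,"ty":0,"tz":0,"yaw":-3},{"grip":1,"tx":0,"ty":0,"tz":-0.0002,"yaw":-3}]' 12 >/dev/null; python3 st.py;  python3 -m handwheel '[{"grip":1,"tx":0,"ty":0,"tz":0,"yaw":0}]' 12 >/dev/null; python3 st.py; python3 look.py w4.png | grep -v bar
```

```text
4.58 [0.5612 0.0593 0.0884] ydeg 78.86 F [2.4 0.1 2.3] M [ 0.12  -0.409 -0.081] w 0.0122 f 12.0 q6 -1.49 M tool xyz [-0.197 -0.378  0.081] Ftool [-2.3  0.6 -2.3]
4.67 [0.5612 0.0593 0.0883] ydeg 78.82 F [2.2 0.8 3.4] M [ 0.219 -0.361 -0.006] w 0.0115 f 12.0 q6 -1.49 M tool xyz [-0.285 -0.312  0.005] Ftool [-2.   1.3 -3.3]
tcp [0.5612 0.0593 0.0883] [[-0.981, 0.196], [0.196, 0.981], [-0.001, 0.002]]
knob 2532 [0.55391578 0.0613158  0.10681736] top z [0.09261207 0.10458506 0.12315403]
long axis deg -65.23948
roll ring 1835 ((558.4942626953125, 60.29385757446289), 29.073766708374023)
delta tool xy to knob [0.0062 0.0029] tool y dir deg 78.70910459567433
```

View pics/w4.png

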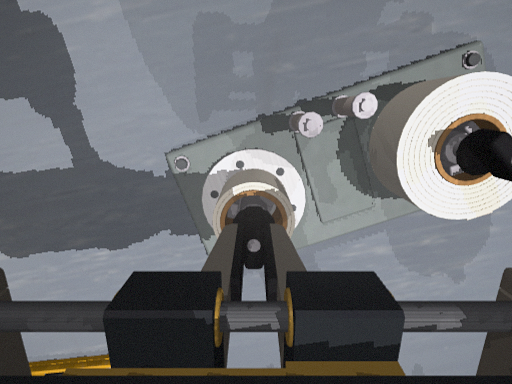

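Anticlockwise gives: it has turned 17.5° at drag-level torque (0.08 moving, about 0 at rest). The picture shows the fingers on the bar at (252,235) with the flange and roll in place below, so I'll keep unscrewing.

```bash
python3 -m handwheel '[{"grip":1,"tx":0.0005,"ty":0,"tz":-0.0001,"yaw":-6},{"grip":1,"tx":0,"ty":0,"tz":-0.0002,"yaw":-6},{"grip":1,"tx":0,"ty":0,"tz":-0.0002,"yaw":-6},{"grip":1,"tx":0,"ty":0,"tz":-0.0002,"yaw":-6},{"grip":1,"tx":0,"ty":0,"tz":-0.0002,"yaw":-6},{"grip":1,"tx":0,"ty":0,"tz":-0.0002,"yaw":-6}]' 12 >/dev/null; python3 st.py
```

```text
5.22 [0.5609 0.0604 0.0892] ydeg 114.95 F [3.7 5.  0.6] M [ 1.06  -0.725 -0.049] w 0.0121 f 12.0 q6 -2.12 M tool xyz [-0.655 -1.105  0.048] Ftool [-5.5  3.  -0.6]
```

```bash
python3 -m handwheel '[{"grip":1,"tx":-0.001,"ty":0.0006,"tz":-0.0001,"yaw":-6},{"grip":1,"tx":0,"ty":0,"tz":-0.0002,"yaw":-6},{"grip":1,"tx":0,"ty":0,"tz":-0.0002,"yaw":-6},{"grip":1,"tx":0,"ty":0,"tz":-0.0002,"yaw":-6},{"grip":1,"tx":0,"ty":0,"tz":-0.0002,"yaw":-6},{"grip":1,"tx":0,"ty":0,"tz":-0.0002,"yaw":-6},{"grip":1,"tx":0,"ty":0,"tz":0,"yaw":-6}]' 12 >/dev/null; python3 st.py
```

```text
5.8 [0.56   0.0616 0.0901] ydeg 156.97 F [-2.3  5.   7. ] M [ 1.058  0.435 -0.073] w 0.0118 f 12.0 q6 -2.85 M tool xyz [-0.814 -0.803  0.073] Ftool [-3.7  4.1 -6.9]
```

Knob at 96°. I'll release, swing the hand back 180° around the knob and regrip.

```bash
python3 -m handwheel '[{"grip":0.4,"tx":0,"ty":0,"tz":0,"yaw":0},{"grip":0.4,"tx":0,"ty":0,"tz":0,"yaw":0},{"grip":0.4,"tx":0,"ty":0,"tz":0,"yaw":0},{"grip":0.4,"tx":0,"ty":0,"tz":0,"yaw":0},{"grip":0.4,"tx":0,"ty":0,"tz":0,"yaw":0}]' 12; python3 st.py
```

```text
time_s: 6.22
position: [0.5604, 0.0595, 0.0896]
eef_rot: [-0.55, 0.835, 0.0, -0.0]
wrist_force: [0.2, 0.3, 0.0]
grip_width: 0.0434
grip_force: 0.0
6.22 [0.5604 0.0595 0.0896] ydeg 156.75 F [0.2 0.3 0. ] M [0.093 0.106 0.004] w 0.0434 f 0.0 q6 -2.84 M tool xyz [-0.134 -0.043 -0.004] Ftool [-0.4 -0.  -0. ]
```

```bash
python3 -m handwheel '[{"grip":0.4,"tx":0,"ty":0,"tz":0,"yaw":0},{"grip":0.4,"tx":0,"ty":0,"tz":0,"yaw":7},{"grip":0.4,"tx":0,"ty":0,"tz":0,"yaw":7},{"grip":0.4,"tx":0,"ty":0,"tz":0,"yaw":7},{"grip":0.4,"tx":0,"ty":0,"tz":0,"yaw":7},{"grip":0.4,"tx":0,"ty":0,"tz":0,"yaw":7},{"grip":0.4,"tx":0,"ty":0,"tz":0,"yaw":7}]' 12; python3 st.py
```

```text
time_s: 6.8
position: [0.5607, 0.0595, 0.0899]
eef_rot: [-0.212, 0.977, 0.0, -0.0]
wrist_force: [0.9, -0.0, -0.2]
grip_width: 0.055
grip_force: 0.0
6.8 [0.5607 0.0595 0.0899] ydeg 114.44 F [ 0.9 -0.  -0.2] M [ 0.087  0.025 -0.041] w 0.0550 f 0.0 q6 -2.11 M tool xyz [-0.09  -0.014  0.041] Ftool [-0.8 -0.4  0.2]
```

```bash
python3 -m handwheel '[{"grip":0.4,"tx":0,"ty":0,"tz":0,"yaw":7},{"grip":0.4,"tx":0,"ty":0,"tz":0,"yaw":7},{"grip":0.4,"tx":0,"ty":0,"tz":0,"yaw":7},{"grip":0.4,"tx":0,"ty":0,"tz":0,"yaw":7},{"grip":0.4,"tx":0,"ty":0,"tz":0,"yaw":7},{"grip":0.4,"tx":0,"ty":0,"tz":0,"yaw":7},{"grip":0.4,"tx":0,"ty":0,"tz":0,"yaw":7},{"grip":0.4,"tx":0,"ty":0,"tz":0,"yaw":7}]' 12; python3 st.py
```

```text
time_s: 7.47
position: [0.5607, 0.0595, 0.09]
eef_rot: [0.272, 0.962, -0.0, -0.0]
wrist_force: [0.4, 0.2, 0.7]
grip_width: 0.0551
grip_force: 0.0
7.47 [0.5607 0.0595 0.09  ] ydeg 58.44 F [0.4 0.2 0.7] M [-0.007 -0.036  0.01 ] w 0.0551 f 0.0 q6 -1.13 M tool xyz [-0.013 -0.034 -0.01 ] Ftool [-0.3  0.4 -0.7]
```

```bash
python3 -m handwheel '[{"grip":0.4,"tx":0,"ty":0,"tz":0,"yaw":7},{"grip":0.4,"tx":0,"ty":0,"tz":0,"yaw":7},{"grip":0.4,"tx":0,"ty":0,"tz":0,"yaw":7},{"grip":0.4,"tx":0,"ty":0,"tz":0,"yaw":7},{"grip":0.4,"tx":0,"ty":0,"tz":0,"yaw":7},{"grip":0.4,"tx":0,"ty":0,"tz":0,"yaw":7},{"grip":0.4,"tx":0,"ty":0,"tz":0,"yaw":7},{"grip":0.4,"tx":0,"ty":0,"tz":0,"yaw":7}]' 12; python3 st.py
```

```text
time_s: 8.13
position: [0.5607, 0.0595, 0.0899]
eef_rot: [0.692, 0.722, -0.0, -0.0]
wrist_force: [0.5, 0.2, 0.4]
grip_width: 0.055
grip_force: 0.0
8.13 [0.5607 0.0595 0.0899] ydeg 2.44 F [0.5 0.2 0.4] M [-0.043  0.033  0.044] w 0.0550 f 0.0 q6 -0.15 M tool xyz [ 0.035 -0.042 -0.044] Ftool [ 0.2  0.5 -0.4]
```

```bash
python3 -m handwheel '[{"grip":0.4,"tx":0,"ty":0,"tz":0,"yaw":7},{"grip":0.5,"tx":0,"ty":0,"tz":0,"yaw":7},{"grip":0.6,"tx":0,"ty":0,"tz":0,"yaw":7},{"grip":0.7,"tx":0.0005,"ty":-0.0007,"tz":0,"yaw":4.5},{"grip":1,"tx":0,"ty":0,"tz":0,"yaw":0},{"grip":1,"tx":0,"ty":0,"tz":0,"yaw":0},{"grip":1,"tx":0,"ty":0,"tz":0,"yaw":0},{"grip":1,"tx":0,"ty":0,"tz":0,"yaw":0}]' 12; python3 st.py
```

```text
time_s: 8.8
position: [0.5595, 0.0605, 0.0899]
eef_rot: [0.832, 0.555, -0.001, -0.001]
wrist_force: [-2.6, 1.1, 5.4]
grip_width: 0.0121
grip_force: 12.0
8.8 [0.5595 0.0605 0.0899] ydeg -22.60 F [-2.6  1.1  5.4] M [ 0.158  0.431 -0.13 ] w 0.0121 f 12.0 q6 0.29 M tool xyz [ 0.459 -0.02   0.13 ] Ftool [-0.  -2.8 -5.4]
```

Gripped. Now another 52°, giving about 148° in total.

```bash
python3 -m handwheel '[{"grip":1,"tx":0,"ty":-0.0005,"tz":-0.0005,"yaw":-6.5},{"grip":1,"tx":0,"ty":0,"tz":-0.0002,"yaw":-6.5},{"grip":1,"tx":0,"ty":0,"tz":-0.0002,"yaw":-6.5},{"grip":1,"tx":0,"ty":0,"tz":-0.0002,"yaw":-6.5},{"grip":1,"tx":0,"ty":0,"tz":-0.0002,"yaw":-6.5},{"grip":1,"tx":0,"ty":0,"tz":-0.0002,"yaw":-6.5},{"grip":1,"tx":0,"ty":0,"tz":-0.0002,"yaw":-6.5},{"grip":1,"tx":0,"ty":0,"tz":-0.0002,"yaw":-6.5}]' 12; python3 st.py
```

```text
time_s: 9.47
position: [0.5588, 0.0605, 0.0914]
eef_rot: [0.502, 0.865, -0.001, -0.001]
wrist_force: [-2.6, 0.0, -0.1]
grip_width: 0.012
grip_force: 12.0
9.47 [0.5588 0.0605 0.0914] ydeg 29.70 F [-2.6  0.  -0.1] M [-0.042  0.404 -0.116] w 0.0120 f 12.0 q6 -0.63 M tool xyz [0.372 0.164 0.116] Ftool [ 1.3 -2.2  0.1]
```

```bash
python3 -m handwheel '[{"grip":0.4,"tx":0,"ty":0,"tz":0,"yaw":0},{"grip":0.4,"tx":0,"ty":0,"tz":0,"yaw":0},{"grip":0.2,"tx":0,"ty":0,"tz":0,"yaw":0},{"grip":0.1,"tx":0,"ty":0,"tz":-0.01,"yaw":0},{"grip":0.1,"tx":0,"ty":0,"tz":-0.03,"yaw":0},{"grip":0.1,"tx":0,"ty":0,"tz":0,"yaw":0}]' 12; python3 st.py; python3 look.py w5.png
```

```text
time_s: 9.97
position: [0.5633, 0.0602, 0.1378]
eef_rot: [0.505, 0.863, 0.002, 0.004]
wrist_force: [1.2, -0.0, 1.9]
grip_width: 0.05
grip_force: 0.0
9.97 [0.5633 0.0602 0.1378] ydeg 29.28 F [ 1.2 -0.   1.9] M [-0.061 -0.012  0.046] w 0.0500 f 0.0 q6 -0.62 M tool xyz [ 0.02  -0.059 -0.046] Ftool [-0.6  1.  -1.9]
tcp [0.5627 0.0601 0.136 ] [[-0.489, 0.872], [0.872, 0.489], [-0.004, 0.006]]
knob 758 [0.55751589 0.06308822 0.10610798] top z [0.09648522 0.10726792 0.10874833]
bar rect mm ((558.5518798828125, 60.959747314453125), (11.3815336227417, 33.49796676635742), 29.243051528930664)
long axis deg -60.75696
roll ring 1791 ((559.7733154296875, 61.109622955322266), 29.7233829498291)
delta tool xy to knob [ 0.0027 -0.0032] tool y dir deg 29.277147992719215
```

View pics/w5.png

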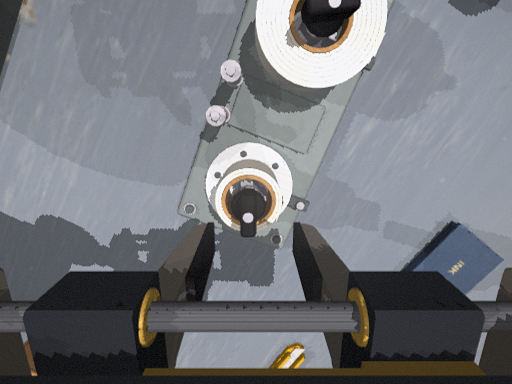

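The knob turned 148° (about 2.6 rad) and rose 3.6 mm. The picture shows the roll at (248,200) with the knob above it. Now I'll open wide, descend and grip the roll.

```bash
python3 -m handwheel '[{"grip":0,"tx":0.0026,"ty":-0.0028,"tz":0,"yaw":0},{"grip":0,"tx":0,"ty":0,"tz":0,"yaw":0},{"grip":0,"tx":0,"ty":0,"tz":0.01,"yaw":0},{"grip":0,"tx":0,"ty":0,"tz":0.02,"yaw":0},{"grip":0,"tx":0,"ty":0,"tz":0.01,"yaw":0},{"grip":0,"tx":0,"ty":0,"tz":0,"yaw":0}]' 8; python3 st.py
```

```text
time_s: 10.52
position: [0.5529, 0.0616, 0.0877]
eef_rot: [0.505, 0.863, -0.002, -0.004]
wrist_force: [-0.4, -0.2, -0.3]
grip_width: 0.0914
grip_force: 0.0
10.52 [0.5529 0.0616 0.0877] ydeg 29.32 F [-0.4 -0.2 -0.3] M [-0.028 -0.001 -0.068] w 0.0914 f 0.0 q6 -0.62 M tool xyz [ 0.012 -0.024  0.068] Ftool [ 0.  -0.5  0.3]
```

```bash
python3 -m handwheel '[{"grip":0,"tx":0,"ty":0,"tz":0,"yaw":0},{"grip":0,"tx":0,"ty":0,"tz":0,"yaw":0}]' 8; python3 st.py
```

```text
time_s: 10.68
position: [0.5563, 0.0613, 0.0921]
eef_rot: [0.505, 0.863, 0.0, 0.0]
wrist_force: [0.4, -0.7, 0.3]
grip_width: 0.0918
grip_force: 0.0
10.68 [0.5563 0.0613 0.0921] ydeg 29.33 F [ 0.4 -0.7  0.3] M [-0.049  0.064 -0.047] w 0.0918 f 0.0 q6 -0.62 M tool xyz [ 0.08  -0.011  0.047] Ftool [-0.9 -0.  -0.3]
```

```bash
python3 -m handwheel '[{"grip":0,"tx":-0.0016,"ty":0.0022,"tz":0.008,"yaw":0},{"grip":0,"tx":0,"ty":0,"tz":0.012,"yaw":0},{"grip":0,"tx":0,"ty":0,"tz":0.012,"yaw":0},{"grip":0,"tx":0,"ty":0,"tz":0.012,"yaw":0},{"grip":0,"tx":0,"ty":0,"tz":0.007,"yaw":0},{"grip":0.2,"tx":0,"ty":0,"tz":0,"yaw":0},{"grip":0.3,"tx":0,"ty":0,"tz":0,"yaw":0},{"grip":0.3,"tx":0,"ty":0,"tz":0,"yaw":0}]' 8; python3 st.py
```

```text
time_s: 11.35
position: [0.5591, 0.061, 0.0412]
eef_rot: [0.505, 0.863, 0.0, 0.0]
wrist_force: [-0.4, 0.4, 0.4]
grip_width: 0.0738
grip_force: 0.0
11.35 [0.5591 0.061  0.0412] ydeg 29.33 F [-0.4  0.4  0.4] M [-0.084  0.003  0.017] w 0.0738 f 0.0 q6 -0.62 M tool xyz [ 0.044 -0.072 -0.017] Ftool [ 0.5 -0.1 -0.4]
```

```bash
python3 -m handwheel '[{"grip":0.6,"tx":0,"ty":0,"tz":0,"yaw":0},{"grip":0.6,"tx":0,"ty":0,"tz":0,"yaw":0},{"grip":0.6,"tx":0,"ty":0,"tz":0,"yaw":0}]' 8; python3 st.py
```

```text
time_s: 11.6
position: [0.5593, 0.0609, 0.0416]
eef_rot: [0.505, 0.863, 0.0, 0.001]
wrist_force: [0.2, -0.7, 1.9]
grip_width: 0.059
grip_force: 8.0
11.6 [0.5593 0.0609 0.0416] ydeg 29.33 F [ 0.2 -0.7  1.9] M [-0.06   0.122 -0.007] w 0.0590 f 8.0 q6 -0.62 M tool xyz [0.136 0.008 0.007] Ftool [-0.7 -0.1 -1.9]
```

```bash
python3 -m handwheel '[{"grip":0.6,"tx":0,"ty":0,"tz":-0.004,"yaw":0},{"grip":0.6,"tx":0,"ty":0,"tz":-0.006,"yaw":0},{"grip":0.6,"tx":0,"ty":0,"tz":-0.008,"yaw":0}]' 8; python3 st.py
```

```text
time_s: 11.85
position: [0.5583, 0.0611, 0.0591]
eef_rot: [0.505, 0.863, -0.0, -0.0]
wrist_force: [0.1, 0.3, -0.9]
grip_width: 0.0591
grip_force: 8.0
11.85 [0.5583 0.0611 0.0591] ydeg 29.33 F [ 0.1  0.3 -0.9] M [-0.082  0.025 -0.018] w 0.0591 f 8.0 q6 -0.62 M tool xyz [ 0.062 -0.059  0.018] Ftool [0.2 0.2 0.9]
```

```bash
python3 -m handwheel '[{"grip":0.6,"tx":0,"ty":0,"tz":-0.01,"yaw":0},{"grip":0.6,"tx":0,"ty":0,"tz":-0.012,"yaw":0},{"grip":0.6,"tx":0,"ty":0,"tz":-0.014,"yaw":0},{"grip":0.6,"tx":0,"ty":0,"tz":-0.016,"yaw":0},{"grip":0.6,"tx":0,"ty":0,"tz":-0.018,"yaw":0},{"grip":0.6,"tx":0,"ty":0,"tz":-0.018,"yaw":0},{"grip":0.6,"tx":0,"ty":0,"tz":-0.016,"yaw":0},{"grip":0.6,"tx":0,"ty":0,"tz":-0.012,"yaw":0}]' 8; python3 st.py
```

```text
time_s: 12.52
position: [0.5596, 0.061, 0.178]
eef_rot: [0.505, 0.863, 0.001, 0.002]
wrist_force: [0.5, -0.4, -0.8]
grip_width: 0.059
grip_force: 8.0
12.52 [0.5596 0.061  0.178 ] ydeg 29.34 F [ 0.5 -0.4 -0.8] M [-0.133  0.038 -0.031] w 0.0590 f 8.0 q6 -0.62 M tool xyz [ 0.098 -0.097  0.03 ] Ftool [-0.6  0.2  0.8]
```

```bash
python3 -m handwheel '[{"grip":0.6,"tx":-0.012,"ty":-0.009,"tz":0,"yaw":0},{"grip":0.6,"tx":-0.024,"ty":-0.019,"tz":0,"yaw":0},{"grip":0.6,"tx":-0.03,"ty":-0.023,"tz":0,"yaw":0},{"grip":0.6,"tx":-0.03,"ty":-0.023,"tz":0,"yaw":0},{"grip":0.6,"tx":-0.03,"ty":-0.023,"tz":0,"yaw":0},{"grip":0.6,"tx":-0.03,"ty":-0.023,"tz":0,"yaw":0},{"grip":0.6,"tx":-0.03,"ty":-0.023,"tz":0,"yaw":0}]' 8
python3 -m handwheel '[{"grip":0.6,"tx":-0.03,"ty":-0.023,"tz":0,"yaw":0},{"grip":0.6,"tx":-0.03,"ty":-0.023,"tz":0,"yaw":0},{"grip":0.6,"tx":-0.028,"ty":-0.022,"tz":0,"yaw":0},{"grip":0.6,"tx":-0.02,"ty":-0.016,"tz":0,"yaw":0},{"grip":0.6,"tx":-0.01,"ty":-0.008,"tz":0,"yaw":0},{"grip":0.6,"tx":0,"ty":0,"tz":0,"yaw":0},{"grip":0.6,"tx":0,"ty":0,"tz":0,"yaw":0}]' 8; python3 st.py
python3 - <<'E'
from h import *
im,P=cloud("scene");save(im,"scene2.png")
m=(P[...,2]>.04)&(P[...,2]<.05)&(P[...,0]>.38)&(P[...,0]<.63)&(P[...,1]>-.5)&(P[...,1]<-.1)
print("tray",m.sum(),cv2.minAreaRect(P[m][:,:2].astype(np.float32)))
E
```

```text
time_s: 13.1
position: [0.5247, -0.1729, 0.1758]
eef_rot: [0.505, 0.863, 0.0, 0.0]
wrist_force: [0.0, -0.2, -0.7]
grip_width: 0.0591
grip_force: 8.0
time_s: 13.68
position: [0.5029, -0.3185, 0.175]
eef_rot: [0.505, 0.863, 0.0, -0.0]
wrist_force: [0.8, -0.1, -0.7]
grip_width: 0.0589
grip_force: 8.0
13.68 [ 0.5029 -0.3185  0.175 ] ydeg 29.30 F [ 0.8 -0.1 -0.7] M [-0.035  0.034 -0.018] w 0.0589 f 8.0 q6 -1.28 M tool xyz [ 0.047 -0.014  0.018] Ftool [-0.5  0.7  0.7]
tray 349 ((0.5027205348014832, -0.31907084584236145), (0.1753506064414978, 0.15200230479240417), 3.6608099937438965)
```

View pics/scene2.png

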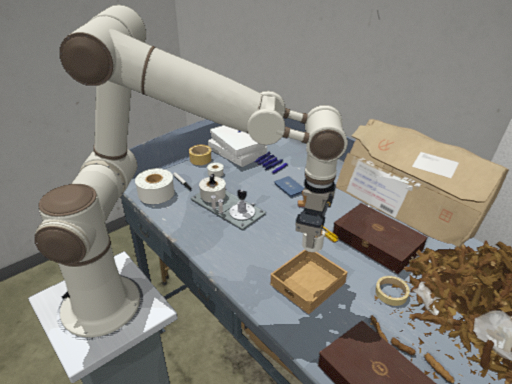

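The picture shows the bare chuck at (241,207), the big roll still clamped at (212,187), and the gripper with the roll over the tray at (310,240). Lowering by about 0.147 m.

```bash
python3 -m handwheel '[{"grip":0.6,"tx":0,"ty":0,"tz":0.01,"yaw":0},{"grip":0.6,"tx":0,"ty":0,"tz":0.02,"yaw":0},{"grip":0.6,"tx":0,"ty":0,"tz":0.025,"yaw":0},{"grip":0.6,"tx":0,"ty":0,"tz":0.025,"yaw":0},{"grip":0.6,"tx":0,"ty":0,"tz":0.025,"yaw":0},{"grip":0.6,"tx":0,"ty":0,"tz":0.02,"yaw":0},{"grip":0.6,"tx":0,"ty":0,"tz":0.01,"yaw":0},{"grip":0.6,"tx":0,"ty":0,"tz":0.004,"yaw":0}]' 8
python3 -m handwheel '[{"grip":0.6,"tx":0,"ty":0,"tz":0.002,"yaw":0},{"grip":0.6,"tx":0,"ty":0,"tz":0.002,"yaw":0},{"grip":0.6,"tx":0,"ty":0,"tz":0.002,"yaw":0},{"grip":0.6,"tx":0,"ty":0,"tz":0,"yaw":0}]' 8;python3 st.py
```

```text
time_s: 14.4
position: [0.5019, -0.3166, 0.0334]
eef_rot: [0.504, 0.863, 0.001, -0.002]
wrist_force: [0.2, -0.2, -0.2]
grip_width: 0.0593
grip_force: 8.0
time_s: 14.73
position: [0.5033, -0.3195, 0.0307]
eef_rot: [0.505, 0.863, -0.0, 0.001]
wrist_force: [-0.8, 0.5, -0.6]
grip_width: 0.0591
grip_force: 8.0
14.73 [ 0.5033 -0.3195  0.0307] ydeg 29.34 F [-0.8  0.5 -0.6] M [-0.047  0.005 -0.042] w 0.0591 f 8.0 q6 -1.28 M tool xyz [ 0.027 -0.039  0.042] Ftool [ 0.8 -0.4  0.6]
```

Still about 5 mm above the floor.

```bash
python3 -m handwheel '[{"grip":0.6,"tx":0,"ty":0,"tz":0.002,"yaw":0},{"grip":0.6,"tx":0,"ty":0,"tz":0.0015,"yaw":0},{"grip":0.6,"tx":0,"ty":0,"tz":0.001,"yaw":0},{"grip":0.6,"tx":0,"ty":0,"tz":0,"yaw":0}]' 8;python3 st.py; python3 -m handwheel '[{"grip":0.6,"tx":0,"ty":0,"tz":0.001,"yaw":0},{"grip":0.6,"tx":0,"ty":0,"tz":0,"yaw":0}]' 8;python3 st.py
```

```text
time_s: 15.07
position: [0.5029, -0.3193, 0.0256]
eef_rot: [0.505, 0.863, -0.0, 0.0]
wrist_force: [-0.8, 0.5, 1.2]
grip_width: 0.0591
grip_force: 8.0
15.07 [ 0.5029 -0.3193  0.0256] ydeg 29.33 F [-0.8  0.5  1.2] M [ 0.009  0.082 -0.02 ] w 0.0591 f 8.0 q6 -1.28 M tool xyz [0.067 0.048 0.02 ] Ftool [ 0.8 -0.4 -1.2]
time_s: 15.23
position: [0.503, -0.3194, 0.0255]
eef_rot: [0.505, 0.863, -0.0, 0.0]
wrist_force: [-2.4, 0.8, 7.2]
grip_width: 0.0588
grip_force: 8.0
15.23 [ 0.503  -0.3194  0.0255] ydeg 29.34 F [-2.4  0.8  7.2] M [ 0.319  0.453 -0.021] w 0.0588 f 8.0 q6 -1.28 M tool xyz [0.239 0.501 0.021] Ftool [ 1.9 -1.7 -7.2]
```

On the floor. I'll open slowly, then rise.

```bash
python3 -m handwheel '[{"grip":0.6,"tx":0,"ty":0,"tz":-0.001,"yaw":0},{"grip":0.3,"tx":0,"ty":0,"tz":0,"yaw":0},{"grip":0.25,"tx":0,"ty":0,"tz":0,"yaw":0},{"grip":0.15,"tx":0,"ty":0,"tz":0,"yaw":0},{"grip":0.1,"tx":0,"ty":0,"tz":0,"yaw":0},{"grip":0.1,"tx":0,"ty":0,"tz":0,"yaw":0}]' 8
python3 -m handwheel '[{"grip":0.1,"tx":0,"ty":0,"tz":-0.005,"yaw":0},{"grip":0.1,"tx":0,"ty":0,"tz":-0.01,"yaw":0},{"grip":0.1,"tx":0,"ty":0,"tz":-0.02,"yaw":0},{"grip":0.1,"tx":0,"ty":0,"tz":-0.03,"yaw":0},{"grip":0.1,"tx":0,"ty":0,"tz":-0.03,"yaw":0},{"grip":0.1,"tx":0,"ty":0,"tz":-0.03,"yaw":0},{"grip":0.1,"tx":0,"ty":0,"tz":-0.01,"yaw":0},{"grip":0.1,"tx":0,"ty":0,"tz":0,"yaw":0}]' 8
python3 st.py; python3 - <<'E'
from h import *
im,P=cloud("scene");a,P2=cloud("side")
save(np.hstack([cv2.resize(im[160:320,170:370],(400,320)),cv2.resize(a[130:290,150:350],(400,320))]),"end.png")
E
```

```text
time_s: 15.73
position: [0.5027, -0.3191, 0.0252]
eef_rot: [0.505, 0.863, 0.0, -0.0]
wrist_force: [-0.2, 0.3, -0.3]
grip_width: 0.0824
grip_force: 0.0
time_s: 16.4
position: [0.5047, -0.3209, 0.1649]
eef_rot: [0.505, 0.863, -0.001, 0.004]
wrist_force: [0.1, 0.6, -0.7]
grip_width: 0.0827
grip_force: 0.0
16.4 [ 0.5047 -0.3209  0.1649] ydeg 29.34 F [ 0.1  0.6 -0.7] M [-0.061  0.063 -0.028] w 0.0827 f 0.0 q6 -1.28 M tool xyz [ 0.085 -0.023  0.027] Ftool [0.5 0.4 0.7]
```

View pics/end.png

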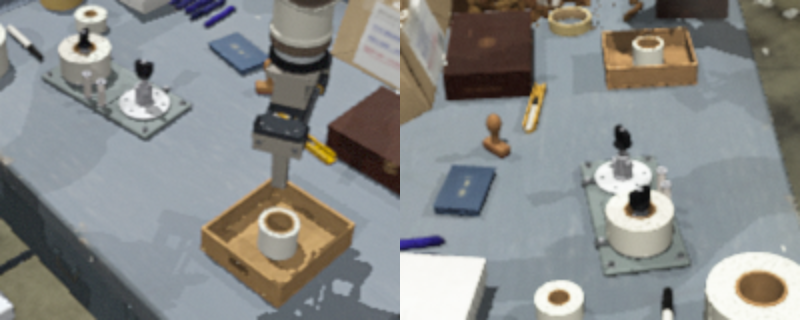

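The small roll stands upright in the tray, at (278,232) in the left half and (648,50) in the right. The big roll is still clamped, the other things haven't moved, and the gripper is clear.

```bash
python3 -m handwheel '[{"grip":0.1,"tx":0,"ty":0,"tz":0,"yaw":0},{"grip":0.1,"tx":0,"ty":0,"tz":0,"yaw":0}]' 8 >/dev/null; python3 -c "
from bench import job_done
print(job_done())"
```

```text
the job is handed in; nothing more can be done
None
```

The small roll now stands upright in the brown tray and the job is handed in: its knob gave anticlockwise on the first gentle try (so I never tried clockwise), I unscrewed it about 148°, and the big roll stayed clamped with the other things left in place.

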